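Set glazed test tiles on the sloped drying board

ROBOT

A 7-joint arm with a two-finger parallel gripper is mounted at the origin on the work surface. World frame = base frame: x ahead of the robot, y to its left, z up, the work surface at z = 0. Lengths are in m, angles in rad, forces in N, time in s.
With the tool pointing down it reaches from about 0.4 to 0.85 m from the base axis. Payload 10.4 kg.
Tool frame: the origin (TCP) lies on the mounting face of the last link; the fingertips stand 182 mm ahead of it and the grasp point (between the pads) lies 164 mm ahead of it; z points along the fingers, y is the line along which they close (so a half turn about z gives the same grasp; the last joint's range is limited). The gripper opens to 87 mm and grips with 3 to 60 N. Pads are 19 mm wide; open, the fingers measure 117 mm over their backs; the gripper's body (75 mm by 190 mm) begins 51 mm behind the grasp point.
Start: joints at [-0.023, 0.332, -0.065, 1.46, 0.022, 1.35, -0.088], TCP at [0.625, 0, 0.405] pointing down, gripper open.
Joint ranges: [-2.6, 2.6], [-0.5, 2.12], [-1.47, 1.34], [0.16, 2.42], [-1.27, 4.41], [0.06, 2.06], [-2.6, 2.6]. Speed limits (rad/s): [2.22, 2.22, 2.79, 2.79, 3.14, 3.14, 3.14].

INTERFACE

Orientations are given as [roll, pitch, yaw] about the fixed x, y, z axes, in that order (R = Rz(yaw) Ry(pitch) Rx(roll)).
In Python, from bench import robot, solver, cams gives the robot as it stands. The module is installed in compiled form; this text tells all that it offers. Calls block until the motion is done:
- robot.reach(position, orientation): joint-space move of the TCP to a pose.
- robot.move_linear(position, feed=0.15, rotation=None, force_limit=None): straight line of the TCP; rotation=None keeps the orientation; feed is the mean speed in m/s. With force_limit (N) it stops when the force on the tool has changed by that much, and returns True; else False.
- robot.goto_joints(angles): joint-space move.
- robot.release() and robot.gripper_close(effort=None): open the fingers fully, or close them until they stop; effort is the grip in N (None keeps the last).
- robot.sleep(seconds).
- solver.ik(position, orientation): joint angles nearest the present ones, or None.
- robot.sense(): the state.
- cams.camera(name): name is "scene" or "side" or "wrist"; returns the picture (400x640x3 uint8, blue, green, red); there is no depth.
- cams.calibration(name): a dict with "fx", "fy", "cx", "cy" (pixels), "k1" (the pictures are not rectified: a ray, as slopes to the right and down, at radius r is drawn at 1 + k1 r^2 times it, then the intrinsics apply), "T" (4x4, takes a point from camera to world coordinates). Camera axes: x right, y down, z forward; pixel columns grow to the right and rows downward; lengths in m; the calibration is good to about 2 mm. A picture is of the moment at which its call begins: read the wrist's pose just before it. calibration takes no time and is no camera call; for the wrist camera it gives the pose at the moment of the call.
A pose or a line that the arm cannot do raises robot.IKError and nothing moves.
- robot.hand_in(): hands the job in; it is judged then, once.
The state is a dict: "time_s": time; "q": joint angles; "dq": joint speeds; "tau": joint torques, N m; "tcp_pos": TCP position; "tcp_rot": TCP orientation; "contact_force": force on the tool from outside, world axes, zero at the start; "moment": the same for the moment, N m; "width": finger opening in m; "gripper_force": force on a finger pad.
Only numpy, scipy, OpenCV 4.12 (cv2) and the standard library are available. Lean on these libraries where they do the work, as an engineer would, in place of code of your own. Each camera call takes 0.05 s, during which the arm holds its last target. There are 200 camera calls.

TASK

Move the blue-glazed and the green-glazed tile from the setter rack to the sloped drying board: each must lie flat and straight in the bay in line with the tag of its colour, glazed end uphill, with its bare end resting against the lower cleat. In the rack a tile can be gripped only at its ends and on the board only by its sides, so set it down on the round bat and take it again the other way. Leave the cream tile already on the board and everything else standing on the bench where it is.

Things in the scene. Friction and masses are not known exactly. Their poses are not given: they have to be found in the camera images.
- tile_blue: terracotta test tile, 62 mm long (x) x 46 mm wide (y) x 14 mm thick (z), 90 g, dipped in blue glaze over the +x half; a dark dot near the glazed end. Origin: centre of the underside. +x points to the glazed end, z up out of the top face. It starts flat in one of the rack's two channels
- tile_blue_end (a point): middle of the end face at the glazed end of the blue tile, 31 mm from its middle, half-way up its thickness
- tag_blue: fixed upright marker behind the upper edge of the drying board: a blue plate 46 mm wide (y), 8 mm thick, its top 126 mm above the bench, on a wooden post. Origin: at the post's foot on the bench; yawed like the board. The bay for the blue tile is centred on the tag's y = 0, straight down the slope from it
- tile_green: terracotta test tile, 62 mm long (x) x 46 mm wide (y) x 14 mm thick (z), 90 g, dipped in green glaze over the +x half; a dark dot near the glazed end. Origin: centre of the underside. +x points to the glazed end, z up out of the top face. It starts flat in one of the rack's two channels
- tile_green_end (a point): middle of the end face at the glazed end of the green tile, 31 mm from its middle, half-way up its thickness
- tag_green: fixed upright marker behind the upper edge of the drying board: a green plate 46 mm wide (y), 8 mm thick, its top 126 mm above the bench, on a wooden post. Origin: at the post's foot on the bench; yawed like the board. The bay for the green tile is centred on the tag's y = 0, straight down the slope from it
- board: fixed plywood drying board, 290 mm wide, sloping 22 degrees, low side towards the robot. Origin: on its surface, middle of the lower cleat's uphill face, 42 mm above the bench; x up the slope, y along the cleat, z out of the surface. Lower cleat x -14 to 0 mm, upper cleat x 74 to 88 mm, both 18 mm high, full width. Dark lines part three bays centred at y -92, 0, 92 mm; the middle one is full
- rack: fixed cream ceramic setter rack, 150 mm (x) x 132 mm (y). Origin: centre of its underside. Floor 10 mm thick; three fences along x, 8 mm thick at y = -62, 0, 62 mm, rising 22 mm above the floor, form two channels 54 mm wide at y = -31 and 31 mm, open at both ends. A tile lies lengthwise in each: no finger room at its sides, but room at its ends
- bat: fixed round wooden bat, 144 mm across, 15 mm thick, empty: a place to set a tile down. Origin: centre of its underside, on the bench
- tile_done: tile of the same size with cream glaze, already resting on the board in the middle bay; to be left alone. Origin: centre of its underside
- jar: amber glaze jar, 64 mm across, 100 mm tall, a bystander standing on the bench, to be left alone. Origin: centre of its underside
- bottle: white bottle with blue cap, 54 mm across, 170 mm tall, a bystander standing on the bench, to be left alone. Origin: centre of its underside
- pot: black burnished pot, 96 mm across, 120 mm tall, a bystander standing on the bench, to be left alone. Origin: centre of its underside
- bowl: black bowl, 110 mm across, 50 mm tall, a bystander standing on the bench, to be left alone. Origin: centre of its underside
- brush: flat brush, some 200 mm long, lying on the bench, a bystander standing on the bench, to be left alone. Origin: on the bench, about the middle of its length
- rib: flat wooden throwing rib, 90 x 45 x 10 mm, a bystander standing on the bench, to be left alone. Origin: centre of its underside
- mug: terracotta cup, 70 mm across, 80 mm tall, a bystander standing on the bench, to be left alone. Origin: centre of its underside
Mind the look-alikes: they are no part of the job. What is shaped like the tile_blue but red or yellow is not meant.

How it is judged:
At the end, for the whole second after the job is handed in: Each coloured tile lies flat on the board (underside within 4 mm of the surface, within 0.08 rad of parallel), its bare end within 4.5 mm of the lower cleat, glazed end uphill, within 12 mm sideways of its own colour's tag centre line and 0.15 rad of straight up the slope, released and at rest (x of tile_blue in the frame of board between 0.027 and 0.0355 m and z of tile_blue in the frame of board between -0.004 and 0.004 m and y of tile_blue in the frame of tag_blue between -0.012 and 0.012 m and x of each of tile_blue_end, tile_green_end in the frame of board above 0.05 m and angle between the x axis of each of tile_blue, tile_green and the x axis of board, either way round below 0.15 rad and angle between the z axis of each of tile_blue, tile_green and the z axis of board, either way round below 0.08 rad and linear speed of each of tile_blue, tile_green below 0.02 m/s and x of tile_green in the frame of board between 0.027 and 0.0355 m and z of tile_green in the frame of board between -0.004 and 0.004 m and y of tile_green in the frame of tag_green between -0.012 and 0.012 m); the robot touches nothing.
It fails at once if the cream tile on the board is shifted more than 12 mm (distance of tile_done from where it was at the start of the episode above 0.012 m).
It fails at once if a bystander on the bench is shifted more than 25 mm (distance of any of jar, bottle, pot, bowl, brush, rib, mug from where it was at the start of the episode above 0.025 m).
It also fails if it takes over 72 s, if anything falls off the work surface, if the arm or the gripper's body presses on something with over 40 N, if the wrist force passes 120 N, or if a joint passes its speed limit or range.

## Working session

There is one attempt and no reset: what is moved stays moved. The work goes in short steps, each a Python script; the robot and the scene stay as the last script left them, time stands still between calls to the robot, and variables do not carry over. Pictures are saved under pics/ and viewed, at most 10 in all, crops included, and the job is handed in when it is done.

```bash
mkdir -p pics; python3 - <<'E'
from bench import robot, solver, cams
import cv2,numpy as np
for n in ("scene","side"):
    im=cams.camera(n); cv2.imwrite(f"pics/{n}0.png",im)
    c=cams.calibration(n); print(n,{k:np.round(v,4).tolist() for k,v in c.items()})
print(np.round(cams.calibration("wrist")["T"],3).tolist(), robot.sense()["time_s"])
E
```

```text
scene {'fx': 424.1383, 'fy': 424.1383, 'cx': 320.4585, 'cy': 206.1814, 'k1': -0.1047, 'T': [[-0.2579, 0.7487, -0.6106, 1.3015], [0.966, 0.2096, -0.1511, 0.2686], [0.0149, -0.6289, -0.7774, 1.0411], [0.0, 0.0, 0.0, 1.0]]}
side {'fx': 500.8919, 'fy': 500.8919, 'cx': 319.5975, 'cy': 194.9553, 'k1': -0.0176, 'T': [[-0.9315, -0.2499, 0.2644, 0.203], [-0.3638, 0.6434, -0.6735, 0.9639], [-0.0018, -0.7236, -0.6903, 1.0194], [0.0, 0.0, 0.0, 1.0]]}
[[1.0, 0.001, -0.0, 0.625], [0.001, -0.961, -0.275, 0.075], [-0.001, 0.275, -0.961, 0.385], [0.0, 0.0, 0.0, 1.0]] 0.1
```

View pics/scene0.png

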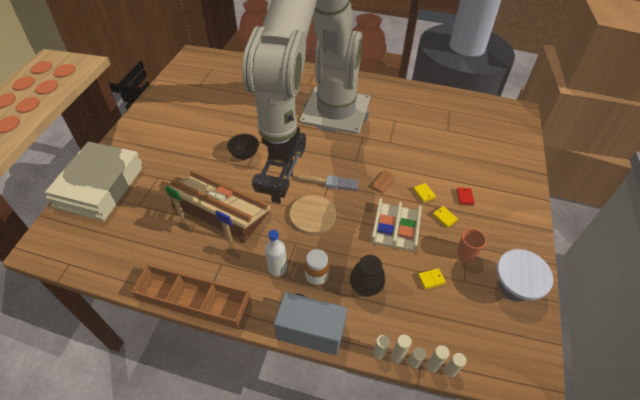

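View pics/side0.png

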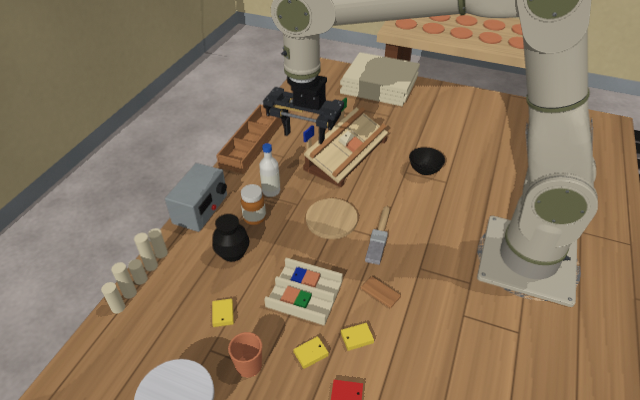

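The scene view shows the rack near px (397,224), the bat at (313,214) and the board at (218,203). The tags are green (173,193) and blue (223,217). I'll enlarge these areas.

```bash
cat > h.py <<'E'
from bench import robot, solver, cams
import cv2,numpy as np
from scipy.spatial.transform import Rotation as Rn
def ray(c,uv):
    K=np.array([[c["fx"],0,c["cx"]],[0,c["fy"],c["cy"]],[0,0,1]])
    p=cv2.undistortPoints(np.array([[uv]],float),K,np.array([c["k1"],0,0,0,0.]))[0,0]
    T=np.array(c["T"]); return T[:3,3],T[:3,:3]@np.array([p[0],p[1],1])
def onz(c,uv,z):
    o,d=ray(c,uv); return o+d*(z-o[2])/d[2]
def tri(c1,u1,c2,u2):
    o1,d1=ray(c1,u1);o2,d2=ray(c2,u2)
    s=np.linalg.lstsq(np.c_[d1,-d2],o2-o1,rcond=None)[0]
    a,b=o1+s[0]*d1,o2+s[1]*d2; return (a+b)/2,np.linalg.norm(a-b)
def crop(im,x0,y0,w,h,k):
    o=cv2.resize(im[y0:y0+h,x0:x0+w],None,fx=k,fy=k,interpolation=cv2.INTER_CUBIC)
    for x in range(-(-x0//10)*10,x0+w,10):
        cv2.line(o,((x-x0)*k+k//2,0),((x-x0)*k+k//2,5),(0,255,255),1); cv2.putText(o,str(x),((x-x0)*k-8,16),0,.35,(0,255,255),1)
    for y in range(-(-y0//10)*10,y0+h,10):
        cv2.line(o,(0,(y-y0)*k+k//2),(5,(y-y0)*k+k//2),(0,255,255),1); cv2.putText(o,str(y),(6,(y-y0)*k+k//2+4),0,.35,(0,255,255),1)
    return o
E
python3 - <<'E'
import cv2,numpy as np
from h import crop
s=cv2.imread("pics/scene0.png");d=cv2.imread("pics/side0.png")
cv2.imwrite("pics/c1.png",crop(s,155,165,130,85,6))
a=crop(s,366,192,65,65,6);b=crop(d,258,252,96,75,4)
o=np.zeros((390,800,3),np.uint8);o[:390,:390]=a;o[:300,400:784]=b
cv2.imwrite("pics/c2.png",o)
E
```

```text
(no output)
```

View pics/c1.png

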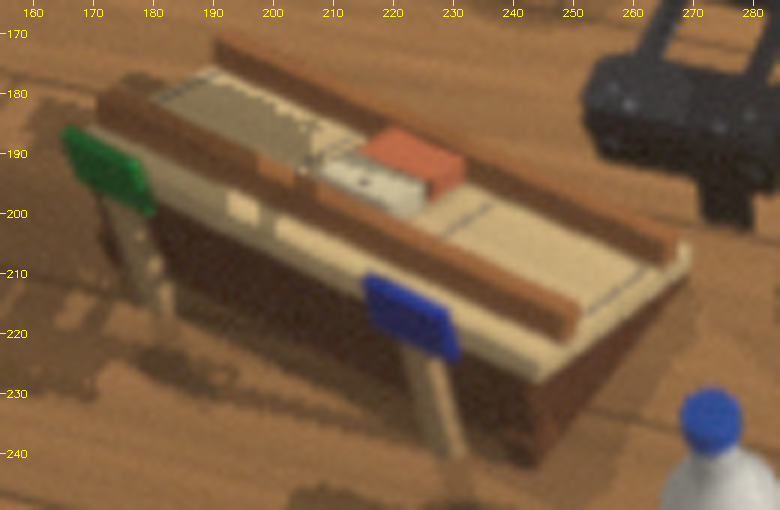

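View pics/c2.png

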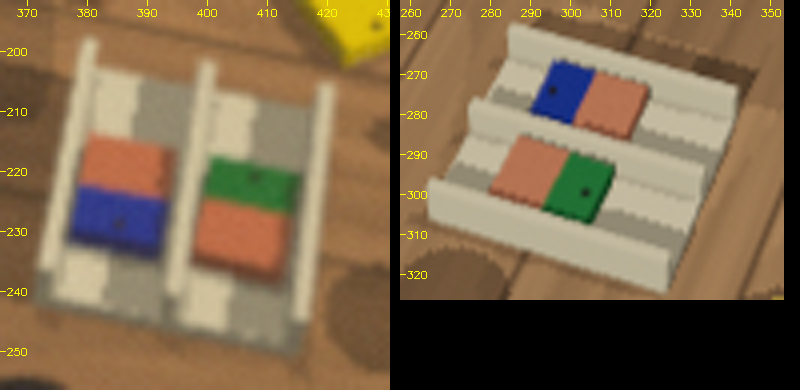

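The crops show the following:
- **Blue tile:** scene corners about (381,214), (395,217), (393,233), (378,231). Its glaze points away from the robot.
- **Green tile:** scene corners about (401,218), (416,221), (413,237), (398,234). Its glaze points toward the robot.
- **Tag top edges:** green runs (166,186)–(180,195) and blue (216,211)–(231,219).

```bash
python3 - <<'E'
from h import *
s=cams.calibration("scene");d=cams.calibration("side")
P=lambda *a:print(*[np.round(x,4) if not isinstance(x,str) else x for x in a])
B=[(381,214.5),(394.8,216.7),(377.7,231),(393,233.3)];G=[(401.5,218.2),(416,220.7),(398,234.3),(413.5,237)]
Bs=[(297.5,267),(320,273.5),(290.5,279),(315.5,286)];Gs=[(288.5,285.7),(311.5,292.5),(280.5,299.5),(305.5,307.5)]
for n,L,c in (("B scene",B,s),("G scene",G,s),("B side",Bs,d),("G side",Gs,d)):
    p=np.array([onz(c,u,.024) for u in L]);P(n,p.mean(0),p[:,:2].tolist())
gt=[onz(s,u,.126) for u in((166,186.3),(180,194.7))];bt=[onz(s,u,.126) for u in((215.8,210.8),(231.2,219.2))]
P("tags",*gt,*bt); v=np.mean(bt,0)-np.mean(gt,0);P("spacing",np.linalg.norm(v),"yaw",np.arctan2(-v[0],v[1]))
zc=.042+.018*np.cos(np.radians(22))
P("lowcleat top",onz(s,(190.8,170.8),zc),onz(s,(267.5,205.8),zc))
t=[onz(s,u,.015) for u in((289,214),(337,214),(313,195),(313,234))];P("bat",*t)
P("jar/bottle",onz(s,(317,253),.1),onz(s,(273,236),.17),"bowl",onz(s,(243,141),.05))
t=[onz(d,u,.015) for u in((305,218),(358,218),(331,198),(331,238))];P("bat side",np.mean(t,0))
E
```

```text
B scene [0.5146 0.2798 0.024 ] [[0.4844 0.2573]
 [0.4814 0.2996]
 [0.5482 0.2585]
 [0.5444 0.3038]]
G scene [0.5116 0.342  0.024 ] [[0.4816 0.3202]
 [0.4792 0.3645]
 [0.544  0.3187]
 [0.5415 0.3646]]
B side [0.5103 0.275  0.024 ] [[0.5408 0.2559]
 [0.4809 0.2544]
 [0.5422 0.2962]
 [0.4774 0.2934]]
G side [0.5087 0.3373 0.024 ] [[0.5387 0.3163]
 [0.4793 0.3145]
 [0.5402 0.3596]
 [0.4766 0.3586]]
tags [ 0.632  -0.3609  0.126 ] [ 0.6501 -0.3061  0.126 ] [ 0.6763 -0.1828  0.126 ] [ 0.6918 -0.1305  0.126 ]
spacing 0.182 yaw -0.2386
lowcleat top [ 0.501  -0.3611  0.0587] [ 0.571  -0.0746  0.0587]
bat [ 0.5513 -0.0156  0.015 ] [0.5117 0.1261 0.015 ] [0.4578 0.0346 0.015 ] [0.6037 0.0753 0.015 ]
jar/bottle [0.7174 0.1178 0.1   ] [0.7419 0.0099 0.17  ] bowl [ 0.3161 -0.2552  0.05  ]
bat side [0.5245 0.0568 0.015 ]
```

Measurements are consistent: tag spacing is 182 mm against 184, and the tiles measure about 62 x 46. Next I'll look closer with the wrist camera over the board, then the rack.

```bash
python3 - <<'E'
from h import *
import json
s=robot.sense();print(np.round(s["tcp_rot"],3))
out={}
for n,p in (("wb",(.565,-.19,.45)),("wr",(.512,.335,.42))):
    robot.reach(p,[np.pi,0,0]); robot.sleep(.2)
    c=cams.calibration("wrist");im=cams.camera("wrist");cv2.imwrite(f"pics/{n}.png",im)
    out[n]={k:np.array(v).tolist() for k,v in c.items()}
    print(n,np.round(c["T"],3)[:3,3],c["fx"],robot.sense()["time_s"])
json.dump(out,open("w.json","w"))
for n in out:
    im=cv2.imread(f"pics/{n}.png"); cv2.imwrite(f"pics/{n}g.png",crop(im,0,0,640,400,1))
E
```

```text
[-3.14   0.     1.571]
wb [ 0.641 -0.189  0.43 ] 281.2874247786642 1.45
wr [0.588 0.334 0.401] 281.2874247786642 3.6083
```

View pics/wb.png

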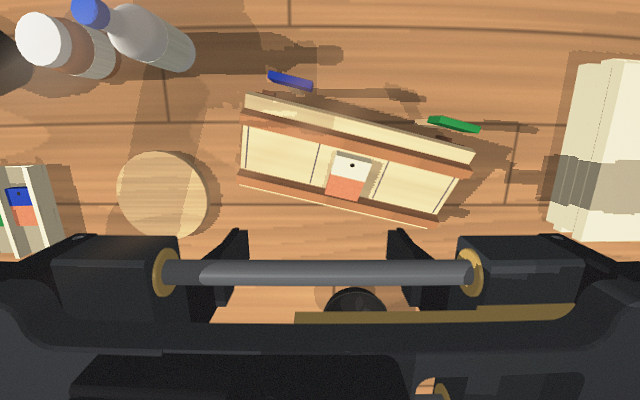

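View pics/wr.png

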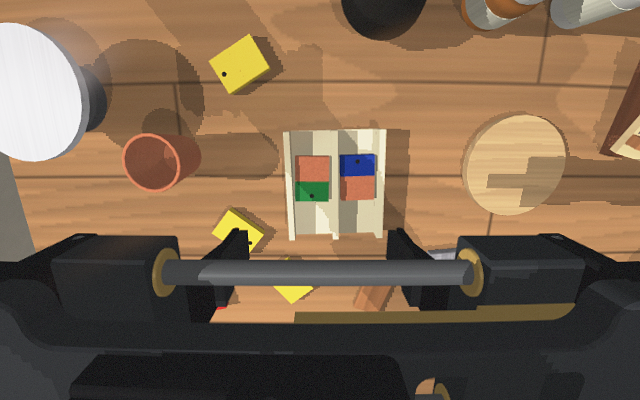

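The wrist view wb shows the board: its lower cleat runs about (240,178)–(437,222), with tags at (290,80) and (453,124). In wr the colour boundary lies at (358,176) for blue and (313,181) for green. I'll enlarge the board.

```bash
python3 - <<'E'
from h import *
cv2.imwrite("pics/wbc.png",crop(cv2.imread("pics/wb.png"),230,62,260,172,3))
E
```

```text
(no output)
```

View pics/wbc.png

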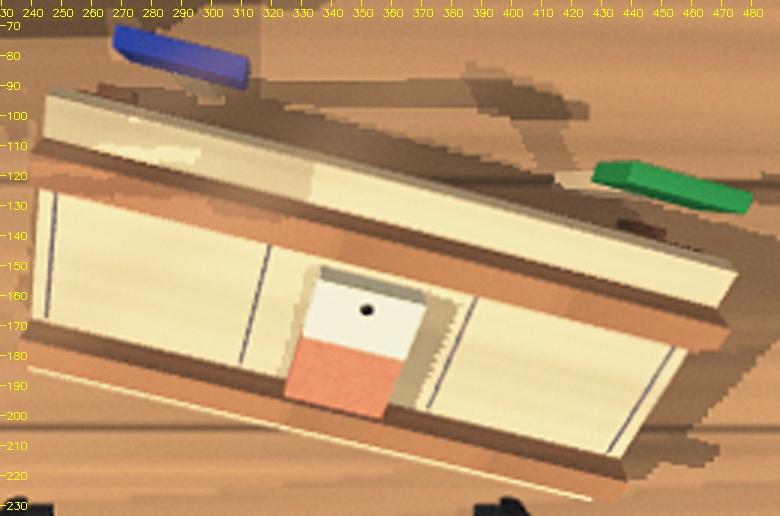

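```bash
python3 - <<'E'
from h import *
import json
w=json.load(open("w.json"));c=w["wb"];r=w["wr"]
P=lambda *a:print(*[np.round(x,4) if not isinstance(x,str) else x for x in a])
L=np.array([onz(c,(230+a/3-.33,62+b/3-.33),.042) for a,b in((33,318),(47,318),(240,363),(428,408),(608,452),(620,458))])
Y=np.array([145,138,46,-46,-138,-145])/1000
P(L[:,:2])
fx=np.polyfit(Y,L[:,0],1);fy=np.polyfit(Y,L[:,1],1);P("O",fx[1],fy[1],"yaw",np.arctan2(-fx[0],fy[0]),"scale",np.hypot(fx[0],fy[0]))
t={}
for n,u in(("blue",((113,26),(250,60))),("green",((635,162),(752,193)))):
    p=[onz(c,(230+a/3-.33,62+b/3-.33),.126) for a,b in u];P(n,*p)
    print(np.linalg.norm(p[0]-p[1]))
P("tileB",onz(r,(358,176),.024),"tileG",onz(r,(313,181),.024))
P("bat",onz(r,(515.5,164.5),.015), onz(c,(163,195),.015))
# dots
P("dots",onz(r,(358,161),.024),onz(r,(312,196),.024))
im=cv2.imread("pics/wr.png").astype(int)
for n,m in(("b",(im[...,0]>im[...,2]+60)),("g",(im[...,1]>im[...,2]+50)&(im[...,1]>im[...,0]+40))):
    m=m.copy();m[:, :280]=0;m[:,390:]=0;m[:130]=0;m[230:]=0
    ys,xs=np.nonzero(m);print(n,len(xs),xs.min(),xs.max(),ys.min(),ys.max(),xs.mean(),ys.mean())
# IK feasibility
Rb=lambda yaw:(Rn.from_euler("z",yaw)*Rn.from_euler("y",-np.radians(22)))
for yw in(-.24,2.9):
    R=Rb(-.24)*Rn.from_euler("z",yw+.24)*Rn.from_euler("x",np.pi)
    for y in(.092,-.092):
        p=np.array([fx[1],fy[1],.042])+Rb(-.24).apply([.034,y,.185])
        q=solver.ik(p,R.as_euler("xyz"));print("place",yw,y,np.round(p,3),None if q is None else np.round(q,2))
for pos,yw in(((.512,.277,.195),1.57),((.512,.34,.195),1.57),((.525,.057,.2),1.57),((.525,.057,.2),0),((.525,.057,.2),3.14),((.525,.057,.2),-.24)):
    q=solver.ik(pos,[np.pi,0,yw]);print(pos,yw,None if q is None else np.round(q,2))
E
```

```text
[[ 0.5766 -0.0826]
 [ 0.5766 -0.0891]
 [ 0.5554 -0.1788]
 [ 0.5337 -0.2685]
 [ 0.5117 -0.3581]
 [ 0.5086 -0.3644]]
O 0.5437 -0.2236 yaw -0.2368 scale 1.0013
blue [ 0.6892 -0.139   0.126 ] [ 0.6784 -0.1848  0.126 ]
0.047059269162387375
green [ 0.6463 -0.3192  0.126 ] [ 0.6364 -0.3627  0.126 ]
0.0445968508335407
tileB [0.5146 0.2784 0.024 ] tileG [0.5077 0.3397 0.024 ]
bat [0.5298 0.0548 0.015 ] [0.5296 0.0491 0.015 ]
dots [0.5351 0.2792 0.024 ] [0.4865 0.3412 0.024 ]
b 695 340 374 154 175 356.77841726618703 164.8863309352518
g 604 295 328 182 200 311.2086092715232 190.91225165562915
place -0.24 0.092 [ 0.529 -0.125  0.226] [-0.07  0.22  0.22  2.05 -0.03  0.49 -1.65]
place -0.24 -0.092 [ 0.485 -0.304  0.226] [ 0.01  0.32  0.57  1.98 -0.52  0.57 -0.89]
place 2.9 0.092 [ 0.529 -0.125  0.226] [ 0.22  0.23 -0.09  2.03  0.12  0.5   1.37]
place 2.9 -0.092 [ 0.485 -0.304  0.226] [ 0.41  0.29  0.11  1.96 -0.26  0.54  2.04]
(0.512, 0.277, 0.195) 1.57 [-0.35  0.46 -0.27  1.77  0.15  0.93 -0.69]
(0.512, 0.34, 0.195) 1.57 [-0.42  0.52 -0.3   1.68  0.18  0.97 -0.79]
(0.525, 0.057, 0.2) 1.57 [-0.08  0.34 -0.13  1.92  0.06  0.89 -0.24]
(0.525, 0.057, 0.2) 0 [-0.22  0.34  0.03  1.93 -0.01  0.88 -1.76]
(0.525, 0.057, 0.2) 3.14 [ 0.09  0.36 -0.33  1.91  0.14  0.9   1.26]
(0.525, 0.057, 0.2) -0.24 [-0.24  0.34  0.06  1.93 -0.02  0.88 -1.99]
```

Everything agrees: board origin (0.5437, -0.2236), yaw -0.237, and the tags project to board y of +93 and -91 mm. I'll do the blue tile now, with width checks along the way.

```bash
cat >> h.py <<'E'
PI=np.pi; YAW=-.2368; O=np.array([.5437,-.2236,.042]); H=.185; BAT=np.array([.5297,.053,.015])
RB=Rn.from_euler("z",YAW)*Rn.from_euler("y",-np.radians(22))
down=lambda yaw:[PI,0,yaw]
def say(n):
    s=robot.sense();print(n,"t",round(s["time_s"],2),"w",round(s["width"],4),"F",np.round(s["contact_force"],1),"tcp",np.round(s["tcp_pos"],4))
    return s["width"]
def pick(xy,zfloor,yaw,want):
    p=np.array([*xy,zfloor+H]);robot.release()
    robot.reach(p+[0,0,.09],down(yaw)); hit=robot.move_linear(p,feed=.12,force_limit=8)
    robot.gripper_close(20); w=say(f"grip hit={hit}")
    robot.move_linear(np.array(robot.sense()["tcp_pos"])+[0,0,.12],feed=.15)
    w=say("lift"); assert abs(w-want)<.004,w
def to_bat(yaw):
    p=BAT+[0,0,H]; robot.reach(p+[0,0,.08],down(yaw)); robot.move_linear(p+[0,0,.008],feed=.12)
    hit=robot.move_linear(p-[0,0,.004],feed=.02,force_limit=3); say(f"bat {hit}")
    robot.release(); robot.move_linear(p+[0,0,.09],feed=.15)
def to_board(y):
    rot=(RB*Rn.from_euler("x",PI)).as_euler("xyz"); P=lambda x,z:O+RB.apply([x,y,H+z])
    robot.reach(P(.037,.09),rot); robot.move_linear(P(.037,.008),feed=.1)
    hit=robot.move_linear(P(.037,-.005),feed=.02,force_limit=3); say(f"touch {hit}")
    b=RB.inv().apply(np.array(robot.sense()["tcp_pos"])-O);print("board xyz",np.round(b,4))
    hit=robot.move_linear(O+RB.apply([.024,y,b[2]]),feed=.02,force_limit=4); say(f"slide {hit}")
    b=RB.inv().apply(np.array(robot.sense()["tcp_pos"])-O);print("board xyz",np.round(b,4))
    robot.release(); robot.move_linear(O+RB.apply([b[0],y,b[2]+.1]),feed=.12); say("away")
E
python3 - <<'E'
from h import *
pick((.5137,.278),.010,PI/2,.062)
to_bat(PI/2+YAW)
im=cams.camera("scene");cv2.imwrite("pics/bat1.png",im)
pick(BAT[:2],.015,YAW,.046)
to_board(.092)
E
```

```text
grip hit=False t 6.71 w 0.0621 F [-1.   0.2  3.1] tcp [0.5137 0.278  0.1952]
lift t 7.66 w 0.0621 F [-0.4  0.2  0.1] tcp [0.5134 0.2778 0.3141]
bat True t 9.78 w 0.0621 F [ 1.  -0.5  2.9] tcp [0.5299 0.053  0.1999]
grip hit=False t 14.58 w 0.046 F [0.  0.9 0.8] tcp [0.5298 0.053  0.2001]
lift t 15.53 w 0.046 F [-0.7 -0.3 -1.2] tcp [0.5294 0.053  0.319 ]
touch True t 17.73 w 0.0457 F [1.4 0.6 2.2] tcp [ 0.5312 -0.1259  0.2278]
board xyz [0.0371 0.092  0.1854]
slide True t 18.17 w 0.046 F [ 0.9 -1.5  2.7] tcp [ 0.5241 -0.1243  0.225 ]
board xyz [0.0293 0.0919 0.1855]
away t 20.1 w 0.0872 F [ 0.1 -0.6 -0.6] tcp [ 0.4876 -0.1154  0.317 ]
```

Blue went cleanly, with contact on the surface and the cleat at the predicted points. Now green, then a wrist look at both.

```bash
python3 - <<'E'
from h import *
robot.reach([.53,.0,.38],down(PI/2))
pick((.509,.340),.010,PI/2,.062)
to_bat(0)
pick(BAT[:2],.015,PI/2,.046)
to_board(-.092)
robot.reach([.54,-.20,.40],down(0)); robot.sleep(.2)
c=cams.calibration("wrist");im=cams.camera("wrist");cv2.imwrite("pics/end.png",im);np.save("endT.npy",c["T"])
cv2.imwrite("pics/endc.png",crop(im,200,50,260,190,3)); say("end")
E
```

```text
grip hit=False t 24.57 w 0.0618 F [ 0.6 -1.9  1.6] tcp [0.5091 0.3401 0.1952]
lift t 25.52 w 0.0616 F [ 0.3 -0.4 -0.9] tcp [0.5088 0.3398 0.3141]
bat True t 27.84 w 0.0615 F [0.8 0.1 3.3] tcp [0.5299 0.0531 0.1998]
grip hit=False t 32.59 w 0.0459 F [0.3 0.3 0.2] tcp [0.5298 0.053  0.2001]
lift t 33.54 w 0.0457 F [ 0.4  1.1 -0.4] tcp [0.5294 0.053  0.319 ]
touch True t 36.33 w 0.0457 F [-0.2  0.3  2.8] tcp [ 0.488  -0.3048  0.2278]
board xyz [ 0.0371 -0.092   0.1855]
slide True t 36.77 w 0.0455 F [ 0.6 -0.1  1.9] tcp [ 0.481 -0.303  0.225]
board xyz [ 0.0293 -0.0919  0.1855]
away t 38.7 w 0.0871 F [ 0.1  0.1 -0.7] tcp [ 0.4446 -0.2941  0.317 ]
end t 39.57 w 0.087 F [ 0.8 -0.5 -0.7] tcp [ 0.5391 -0.2011  0.3995]
```

View pics/endc.png

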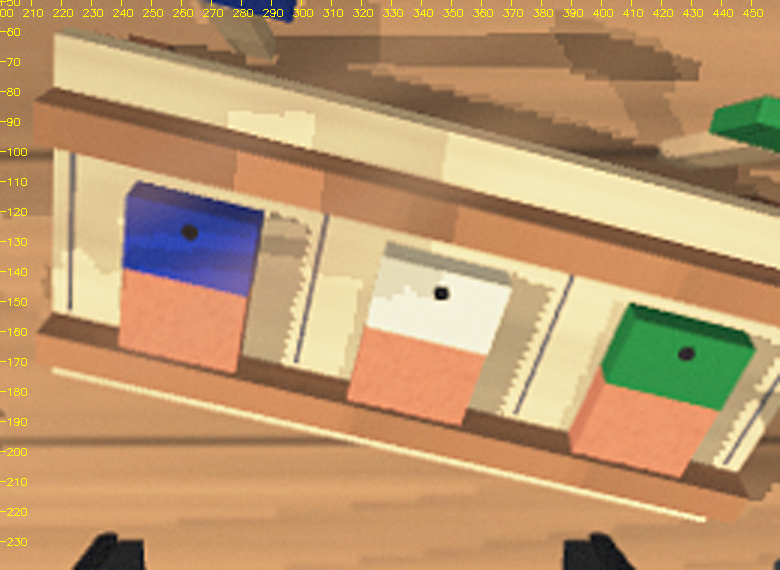

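The picture shows both tiles lying flat in their bays, glaze uphill. Their bare ends, blue at about (239–279,178–186) and green at about (420–458,213–221), are in line with the resting cream tile to less than a pixel. I'm handing in.

```bash
python3 -c "
from h import *
print(robot.hand_in())"
```

```text
the job is handed in; nothing more can be done
None
```

Both glazed tiles are on the drying board in their own bays, glazed end uphill and bare end against the lower cleat, and the job was handed in at about 40 s of the 72 s allowed; the hand-in returned no verdict.

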